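Step the purge-gas dial on by four clicks and enter it

TASK

Raise the purge flow: with the fingertips, push the pointer bar of the controller's dial clockwise (seen from above) by exactly four clicks from where it stands, never on to a fifth, and then press the round key beside it all the way down and let it come back up. Only push the dial, do not pinch its bar, and leave the vials and other things round the controller alone.

Things in the scene. Friction and masses are not known exactly. Their poses are not given: they have to be found in the camera images.
- controller: Purge-gas controller: a low grey metal box fixed to the desk, 150 mm (its x, front to back) by 190 mm (its y), top plate 42 mm above the desk. Origin: centre of its underside; x points to its back (gas fittings), y to its left, z up. The dial is in the left (+y) part of the top, the round key in the right part.
- dial (a joint): Click-stop dial, axis upright; rad, growing clockwise seen from above. Stops every 24 degrees: 0, 0.419, 0.838 ... 4.608 rad, end stops just outside these; it starts in one of the first four. Leaving a stop takes about 0.11 N m (4 N at 28 mm from the axis); past half-way it jumps to the next stop by itself. At value q the pointer looks along 153 degrees - q in the controller's frame (from its x towards its y).
- dial_axis (a point): On the dial's axis, at half the height of its pointer bar. The black dial is an 84 mm disc whose face is 11 mm above the controller's top plate. On it stands the pointer bar: 12 mm thick, 20 mm high (its top is 10 mm above this point), from 24 mm behind the axis to 40 mm ahead of it.
- pointer_end (a point): The nose of the dial's pointer bar, on its centre line: 40 mm from the axis, at half the bar's height; a white line on top of the bar runs to it. It turns with the dial.
- key (a joint): Travel of the round spring key, in m: 0 released, 0.006 fully down. Fully down takes 4 N; it springs back when let go.
- key_top (a point): Centre of the top of the round grey key, 24 mm across, in a black collar on the right-hand part of the controller's top. It goes straight down when pressed.
- vial_1: Bystander: a small glass sample vial with a screw cap, 21 mm across and 48 mm tall, standing loose beside the controller; leave alone. Origin: the centre of its underside, z up.
- vial_3: Bystander: a second such vial, 21 mm across and 48 mm tall, standing loose beside the controller; leave alone. Origin: the centre of its underside, z up.
- reference_tin: Bystander: a low round white tin, 43 mm across and 22 mm tall, standing loose beside the controller; leave alone. Origin: the centre of its underside, z up.
- dropper: Bystander: a brown dropper bottle, 30 mm across and 101 mm tall, standing loose beside the controller; leave alone. Origin: the centre of its underside, z up.
- timer: Bystander: a bench timer, 77 x 78 x 22 mm, standing loose beside the controller; leave alone. Origin: the centre of its underside, z up.
- crucible_box: Bystander: a flat grey box, 63 x 90 x 27 mm, standing loose beside the controller; leave alone. Origin: the centre of its underside, z up.

How it is judged:
By the outcome, as a careful person would: the job done as asked, in the order asked, and still so for the second after the job is handed in, with the robot touching nothing.
It also fails if it takes over 61 s, if anything falls off the work surface, if the arm or the gripper's body presses on something with over 40 N, if the wrist force passes 120 N, or if a joint passes its speed limit or range.

ROBOT

A 6-joint arm with a two-finger parallel gripper is mounted at the origin on the work surface; the furniture and walls round the work are solid. World frame = base frame: x ahead of the robot, y to its left, z up, the work surface at z = 0. Lengths are in m, angles in rad, forces in N, time in s.
With the tool pointing down it reaches from about 0.375 to 0.9 m from the base axis. Payload 3.1 kg.
Tool frame: the origin (TCP) lies on the centre line of the jaws, within the pads' length; the fingertips stand robot.tip_reach ahead of it and the grasp point (between the pads) is the TCP (robot.tip_reach is the distance from the TCP to the fingertips, in m); z points along the fingers, y is the direction in which the jaws open and shut (so a half turn about z gives the same grasp; the last joint's range is limited). The gripper opens to 87 mm and grips with 3 to 60 N. Pads are 19 mm wide; open, the fingers measure 117 mm over their backs; the gripper's body (75 mm by 190 mm) begins 51 mm behind the grasp point.
Start: joints at [-0.178, 0.527, 1.433, -0, 1.181, -0.178], TCP at [0.625, 0, 0.242] pointing down, gripper open.
Joint ranges: [-3.08, 3.08], [-0.75, 2.2], [0.22, 2.44], [-1.43, 4.57], [0, 2.65], [-2.85, 2.85]. Speed limits (rad/s): [2.79, 2.79, 3.14, 3.14, 3.14, 3.14].

INTERFACE

Orientations are given as a unit quaternion [x, y, z, w].
In Python, from rig import telemetry, viewer, robot gives the robot as it stands. The module is installed in compiled form; this text tells all that it offers.
- The arm moves only by the tool step_arm, never from a script. Its argument "targets" is a list of rows, each an object of numbers: "dx", "dy", "dz": the shift along the tool's x, y, z in m; "rx", "ry", "rz": the turn, a rotation vector about the tool's x, y, z in degrees. In form: [{"dx": .., "dy": .., "dz": .., "rx": .., "ry": .., "rz": ..}, ...]. A call has exactly 5 rows; each row is the pose to reach, as a shift and turn from the pose measured when the call began, along the tool's axes at that moment; what a row does not reach only later rows make up. A row lasts 1/8 s, in which the tool goes at most 62.5 mm and 10.7 degrees, less where a joint would pass 70% of its speed; a pose out of reach is approached as far as the arm can. A call with a gripper value outside its range is refused whole. "gripper" is the opening, from 0 (shut) to 1 (fully open), set as the call begins (left out, the last holds). The fingers move at their own pace and stop on an object; "force" is the grip in N (left out, the last holds). Time passes only in rows, so rows that repeat a pose let the fingers close, or fill a call up. It gives the time, the measured TCP pose, the force and the opening at its end, in the units of the state.
- telemetry.get_obs(): the state, without advancing time (a new reading comes with each control period).
- viewer.camera(name): name is "side" or "top"; returns a dict with "img" (420x560x3 uint8, blue, green, red), "depth" (420x560 float32, m along the optical axis (not along the pixel's ray), 0 where there is no reading), "K" (3x3 intrinsics, pixels), "k1" (the pictures are not rectified: a ray, as slopes to the right and down, at radius r is drawn at 1 + k1 r^2 times it, then the intrinsics apply), "R" (3x3) and "t" (3): a world point X has camera coordinates R X + t. Camera axes: x right, y down, z forward; pixel columns grow to the right and rows downward; lengths in m; the calibration is good to about 2 mm. A picture is of the moment at which its call begins.
- robot.hand_in(): hands the job in, once; it reports no verdict.
The state is a dict: "time": time; "q": joint angles; "joint_velocities": joint speeds; "joint_torque": joint torques, N m; "position": TCP position; "tool_rot": TCP orientation; "ft_force": force on the tool from outside, world axes, zero at the start; "moment": the same for the moment, N m; "grip_width": finger opening in m.
Only numpy, scipy, OpenCV 4.12 (cv2) and the standard library are available. Lean on these libraries where they do the work, as an engineer would, in place of code of your own. Each camera call takes 0.05 s, during which the arm holds its last target.

## Working session

There is one attempt and no reset: what is moved stays moved. The work goes in short steps, Python scripts to look and compute and a tool call to move; the robot and the scene stay as the last step left them, time stands still between calls to the robot, and variables do not carry over. Pictures are saved under pics/ and viewed, and the job is handed in when it is done.

Besides the shell and the picture viewer there is one more tool, called after "Emit:" in YAML: its name, and indented under it one key for each argument. step_arm: Moves the arm, as the interface text tells. Its arguments: {"type":"object","properties":{"targets":{"type":"array"},"gripper":{"type":"number"},"force":{"type":"number"}},"required":["targets"]}

```bash
mkdir -p pics
python3 - <<'E'
from rig import telemetry, viewer, robot
import cv2,pickle
print(telemetry.get_obs()); print(robot.tip_reach)
for n in("top","side"):
    d=viewer.camera(n); cv2.imwrite(f"pics/{n}0.png",d["img"]); pickle.dump(d,open(f"{n}0.pkl","wb")); print(n,d["K"],d["k1"],d["R"],d["t"])
E
```

```text
{'time': 0.0, 'q': array([-1.78523616e-01,  5.28468530e-01,  1.43385582e+00, -8.22720200e-06,
        1.18140369e+00, -1.78503043e-01]), 'joint_velocities': array([ 0.00010525,  0.00066238, -0.00197217, -0.00064039,  0.0008341 ,
        0.00051995]), 'joint_torque': array([-5.45745443e-04, -4.40045428e+01, -1.76593530e+01,  6.32597599e-02,
        5.83207863e-02, -1.53719384e-04]), 'position': array([6.24329006e-01, 1.33565817e-04, 2.40584923e-01]), 'tool_rot': array([ 7.07112545e-01,  7.07100212e-01, -6.12041742e-04, -8.74863560e-04]), 'ft_force': array([ 0.04671971,  0.24909377, -0.61100211]), 'moment': array([ 0.00823298,  0.01139293, -0.05936521]), 'grip_width': 0.08702473870008846}
0.019
top [[407.75380036   0.         277.62192189]
 [  0.         407.75380036 218.51839667]
 [  0.           0.           1.        ]] -0.0713171646360264 [[ 0.00486409 -0.99998231 -0.00342338]
 [-0.99790734 -0.0046332  -0.06449392]
 [ 0.06447691  0.00372992 -0.99791223]] [0.05859957 0.61018994 1.10446813]
side [[459.18861065   0.         283.28462509]
 [  0.         459.18861065 216.00565016]
 [  0.           0.           1.        ]] -0.14677871237289894 [[ 0.92312393 -0.3837708  -0.02371027]
 [-0.18874696 -0.39856252 -0.89750906]
 [ 0.33498774  0.83298733 -0.44035817]] [-0.52326224  0.19473836  0.73286221]
```

View pics/top0.png

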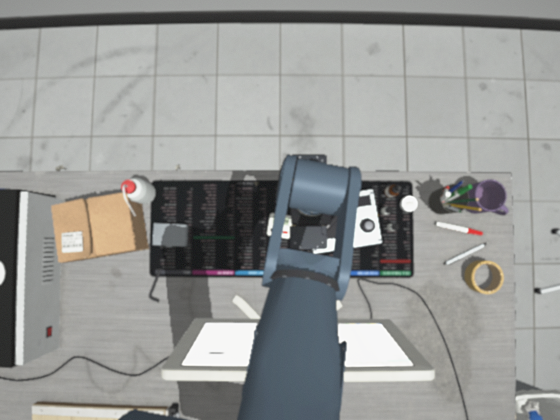

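View pics/side0.png

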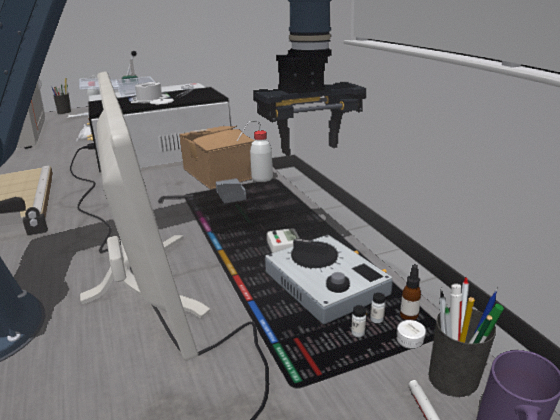

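Emit:
step_arm:
  targets:
    - {"dx": 0.05, "dz": -0.01}
    - {"dx": 0.1, "dz": -0.02}
    - {"dx": 0.15, "dz": -0.03}
    - {"dx": 0.2, "dz": -0.03}
    - {"dx": 0.23, "dz": -0.03}
  gripper: 0

```text
invalid input
```

Run:
```python
from rig import telemetry, viewer, robot
import cv2,pickle
print(telemetry.get_obs())
for n in("top","side"):
    d=viewer.camera(n); pickle.dump(d,open(f"{n}1.pkl","wb"))
    i=d["img"]; c=i[150:300,220:440] if n=="top" else i[210:370,240:450]
    cv2.imwrite(f"pics/{n}1.png",i)
    cv2.imwrite(f"pics/{n}1c.png",cv2.resize(c,None,fx=3.5,fy=3.5,interpolation=cv2.INTER_CUBIC))
```

```text
{'time': 0.1, 'q': array([-1.78505285e-01,  5.28366803e-01,  1.43375980e+00, -1.35139290e-05,
        1.18141255e+00, -1.78472414e-01]), 'joint_velocities': array([-1.22739360e-03,  8.35361984e-05, -3.55080658e-03, -6.73387770e-04,
        1.44292924e-03, -7.56016414e-04]), 'joint_torque': array([-3.02360622e-04, -4.40987206e+01, -1.77151054e+01,  6.34850166e-02,
        5.34114777e-02, -3.85449334e-05]), 'position': array([6.24380775e-01, 1.34245733e-04, 2.40677962e-01]), 'tool_rot': array([ 7.07116250e-01,  7.07096643e-01, -5.60208066e-04, -7.95878347e-04]), 'ft_force': array([ 0.65902353, -0.82894969, -0.20673392]), 'moment': array([ 0.00105114,  0.00756996, -0.04407056]), 'grip_width': 0.08718449739398941}
```

View pics/top1c.png

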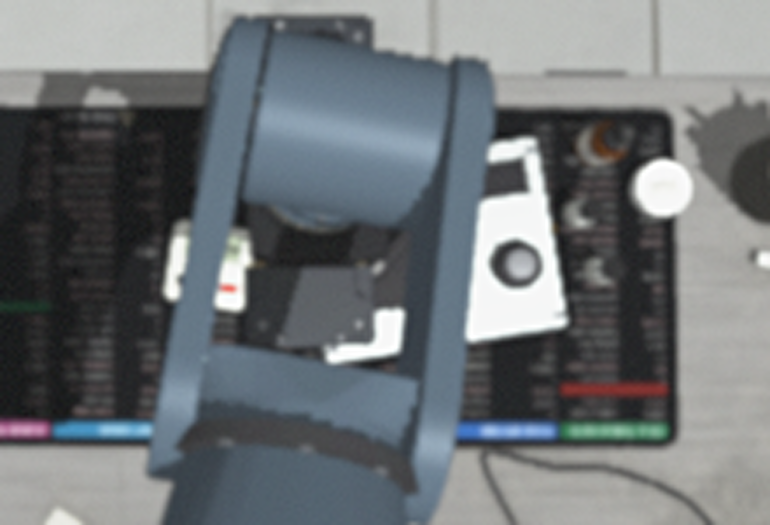

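View pics/side1c.png

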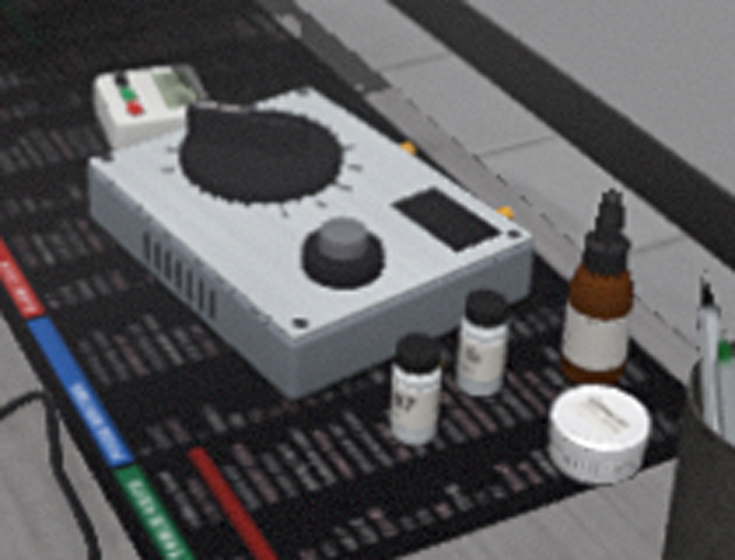

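The move was refused as invalid, so the arm hasn't moved. I'll give all six numbers in every row. The side view shows the pointer looking away from the camera, to the left and back.

Emit:
step_arm:
  targets:
    - {"dx": 0.05, "dy": 0, "dz": -0.01, "rx": 0, "ry": 0, "rz": 0}
    - {"dx": 0.1, "dy": 0, "dz": -0.02, "rx": 0, "ry": 0, "rz": 0}
    - {"dx": 0.15, "dy": 0, "dz": -0.03, "rx": 0, "ry": 0, "rz": 0}
    - {"dx": 0.2, "dy": 0, "dz": -0.03, "rx": 0, "ry": 0, "rz": 0}
    - {"dx": 0.23, "dy": 0, "dz": -0.03, "rx": 0, "ry": 0, "rz": 0}
  gripper: 0

```text
time: 0.82
position: [0.6241, 0.2326, 0.2709]
tool_rot: [0.706, 0.708, -0.0, -0.001]
ft_force: [0.6, -0.8, -0.4]
grip_width: 0.0451
```

Run:
```python
from rig import telemetry, viewer, robot
import cv2,pickle
for n in("top","side"):
    d=viewer.camera(n); pickle.dump(d,open(f"{n}2.pkl","wb"))
    i=d["img"]; c=i[165:275,240:430] if n=="top" else i[210:370,240:450]
    cv2.imwrite(f"pics/{n}2.png",i)
    cv2.imwrite(f"pics/{n}2c.png",cv2.resize(c,None,fx=4 if n=="top" else 3.5,fy=4 if n=="top" else 3.5,interpolation=cv2.INTER_CUBIC))
```

```text
(no output)
```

View pics/top2c.png

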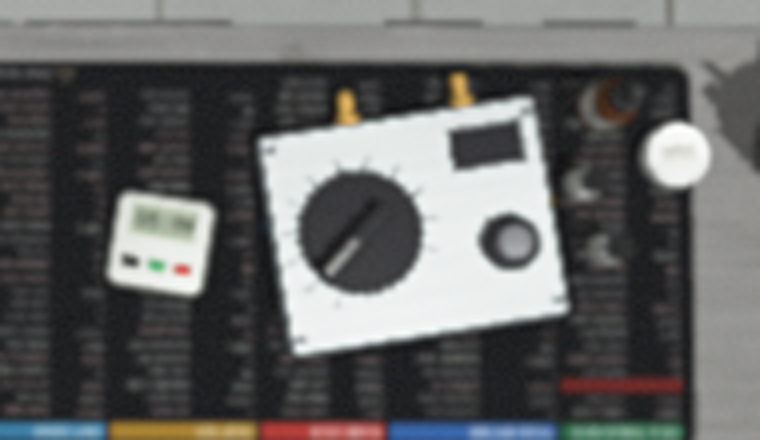

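View pics/side2c.png

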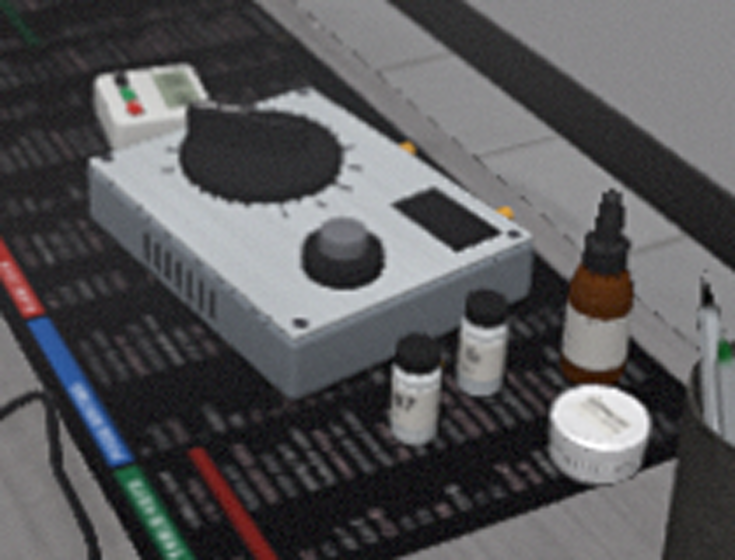

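View pics/top2.png

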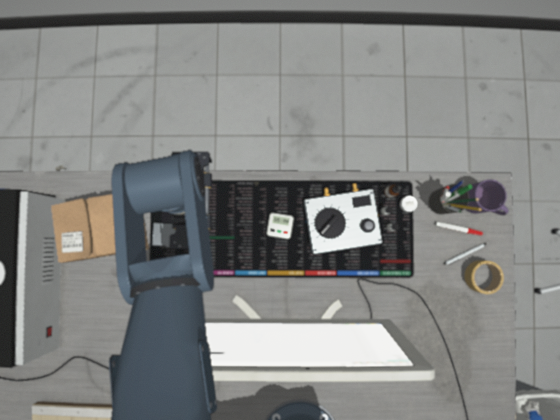

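```bash
cat > h.py <<'E'
import numpy as np,cv2
def dist(d): return np.array([d["k1"],0,0,0,0.])
def ray2plane(d,uv,z):
    n=cv2.undistortPoints(np.array(uv,float).reshape(-1,1,2),d["K"],dist(d)).reshape(-1,2)
    r=np.c_[n,np.ones(len(n))]@d["R"]; C=-d["R"].T@d["t"]
    return C+r*((z-C[2])/r[:,2])[:,None]
def proj(d,X): 
    return cv2.projectPoints(np.array(X,float).reshape(-1,3),cv2.Rodrigues(d["R"])[0],d["t"].reshape(3,1),d["K"],dist(d))[0].reshape(-1,2)
E
python3 - <<'E'
import pickle,cv2,numpy as np
from h import *
d=pickle.load(open("top2.pkl","rb")); i=d["img"]; g=cv2.cvtColor(i,cv2.COLOR_BGR2GRAY)
off=np.array([240,165])
G=g[165:275,240:430]
m=(G>150).astype(np.uint8)
n,l,s,c=cv2.connectedComponentsWithStats(m)
ok=[k for k in range(1,n) if s[k,4]>1500]; print(s[ok])
for k in ok:
  if s[k,0]>20 and s[k,0]+s[k,2]<155: P=(l==k).astype(np.uint8)
cs,h=cv2.findContours(P,cv2.RETR_CCOMP,cv2.CHAIN_APPROX_NONE)
outer=max(cs,key=cv2.contourArea); hull=cv2.convexHull(outer)
W=ray2plane(d,outer.reshape(-1,2)+off,0.042)
r=cv2.minAreaRect(W[:,:2].astype(np.float32)*1000); print("rect",r, cv2.boxPoints(r))
for q,hh in zip(cs,h[0]):
  if hh[3]>=0 and cv2.contourArea(q)>60:
    q=q.reshape(-1,2)+off
    for z in(.042,.053):
      w=ray2plane(d,q,z); e=cv2.fitEllipse((w[:,:2]*1000).astype(np.float32)); print("hole",len(q),z,e)
# white line
ys,xs=np.mgrid[0:110,0:190]
sel=(G>95)&(np.hypot(xs-90,ys-58)<14)
p=np.c_[xs[sel],ys[sel]]+off
print(len(p)); w=ray2plane(d,p,.073)[:,:2]; wt=G[sel].astype(float)-80
mu=(w*wt[:,None]).sum(0)/wt.sum(); v=np.linalg.svd((w-mu)*wt[:,None]**.5)[2][0]; print("line",mu,v,np.degrees(np.arctan2(v[1],v[0])),((w-mu)@v).min(),((w-mu)@v).max())
D=d["depth"][165:275,240:430]
for (u,v) in[(70,40),(85,62),(96,48),(90,70),(128,60),(122,60)]: 
  n_=cv2.undistortPoints(np.array([[[u+240.,v+165.]]]),d["K"],dist(d))[0,0]; print((u,v),d["R"].T@(np.r_[n_,1]*D[v,u]-d["t"]))
# key
sel=(np.hypot(xs-128,ys-60)<9)
print(G[52:70,118:138])
E
```

```text
[[  65   19   77   70 2725]]
rect ((612.7308959960938, -113.63471984863281), (169.251953125, 188.81744384765625), 9.115070343017578) [[ 514.2176    -33.824432]
 [ 544.1296   -220.25752 ]
 [ 711.2442   -193.445   ]
 [ 681.3322     -7.011917]]
hole 43 0.042 ((592.3639526367188, -180.75228881835938), (39.901554107666016, 43.99440383911133), 167.2109375)
hole 43 0.053 ((591.8143310546875, -178.37109375), (39.50242614746094, 43.55434799194336), 167.2110137939453)
hole 90 0.042 ((598.275390625, -79.08370208740234), (85.89041137695312, 87.64905548095703), 165.8963165283203)
hole 90 0.053 ((597.6666259765625, -77.71945190429688), (85.03129577636719, 86.77233123779297), 165.89688110351562)
hole 55 0.042 ((657.9007568359375, -165.1698760986328), (34.24817657470703, 62.34841537475586), 10.310554504394531)
hole 55 0.053 ((656.6956176757812, -162.94454956054688), (33.905609130859375, 61.724769592285156), 10.310554504394531)
30
line [ 0.57911173 -0.06299137] [-0.75480907  0.65594456] 139.00868951579957 -0.015261601009827467 0.012748096425721353
(70, 40) [ 0.645733   -0.02624233  0.04040961]
(85, 6
[... 1061 characters left out ...]
 112 187
  236 241]
 [238 217 141  72  54  59  81 118 152 167 170 171 168 155 122  87 122 197
  236 240]
 [237 229 180 107  64  54  68  94 131 153 162 159 155 132  98  96 154 220
  237 240]
 [238 237 223 166 101  64  58  68  94 113 122 118 111  93  89 135 197 233
  239 239]
 [238 239 238 224 164 104  68  61  66  71  74  73  73  86 133 193 230 239
  239 239]
 [238 239 240 239 222 173 126  93  80  78  80  89 107 141 195 231 239 240
  239 239]
 [238 237 238 239 237 226 199 173 159 156 160 170 183 209 231 240 239 238
  239 239]
 [237 237 237 238 238 239 235 232 231 231 231 232 233 236 239 239 238 238
  238 239]
 [237 237 237 237 237 238 238 239 239 240 240 240 239 239 238 238 238 238
  238 239]]
```

Run:
```python
import pickle,cv2,numpy as np
from h import *
d=pickle.load(open("top2.pkl","rb")); s=pickle.load(open("side2.pkl","rb"))
k=ray2plane(d,[[368.4,225.3]],.064)[0]; print("key",k)
a=np.array([.598,-.0775,.063])
def ring(c,r,z,n=60): 
  t=np.linspace(0,2*np.pi,n); return np.c_[c[0]+r*np.cos(t),c[1]+r*np.sin(t),0*t+z]
f=np.radians(138); u=np.array([np.cos(f),np.sin(f)]); t=np.array([-u[1],u[0]])
bar=[np.r_[a[:2]+u*x+t*y,.073] for x,y in((-.024,-.006),(.04,-.006),(.04,.006),(-.024,.006),(-.024,-.006))]
for n,D,o,sh in(("top",d,(240,165),(110,190)),("side",s,(240,210),(160,210))):
  I=cv2.resize(D["img"][o[1]:o[1]+sh[0],o[0]:o[0]+sh[1]],None,fx=3.8,fy=3.8,interpolation=cv2.INTER_CUBIC)
  for X,col in((ring(k,.012,.064),(0,0,255)),(ring(a,.042,.053),(0,255,0)),(np.array(bar),(255,255,0))):
    p=((proj(D,X)-o+.5)*3.8-.5).round().astype(np.int32); cv2.polylines(I,[p],False,col,1)
  cv2.imwrite(f"pics/{n}2ov.png",I)
# monitor heights
v,uu=np.mgrid[0:420,0:560]
n_=cv2.undistortPoints(np.stack([uu,v],-1).reshape(-1,1,2).astype(float),d["K"],dist(d)).reshape(-1,2)
W=((np.c_[n_,np.ones(len(n_))]*d["depth"].reshape(-1,1))-d["t"])@d["R"]; W=W.reshape(420,560,3)
for p in[(300,325),(300,350),(300,372),(400,325),(420,372),(380,350)]: print(p,W[p[1],p[0]])
```

```text
key [ 0.59013643 -0.17960524  0.064     ]
(300, 325) [0.33406828 0.00301366 0.09501535]
(300, 350) [0.31288227 0.01138249 0.26012774]
(300, 372) [0.29773478 0.01658402 0.36329154]
(400, 325) [ 0.31486035 -0.28169695 -0.00207784]
(420, 372) [ 0.29527963 -0.21331481  0.3593934 ]
(380, 350) [ 0.31317795 -0.15996129  0.26229971]
```

View pics/top2ov.png

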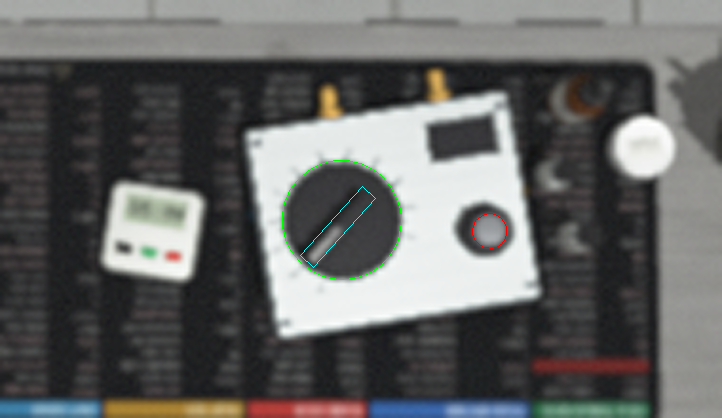

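View pics/side2ov.png

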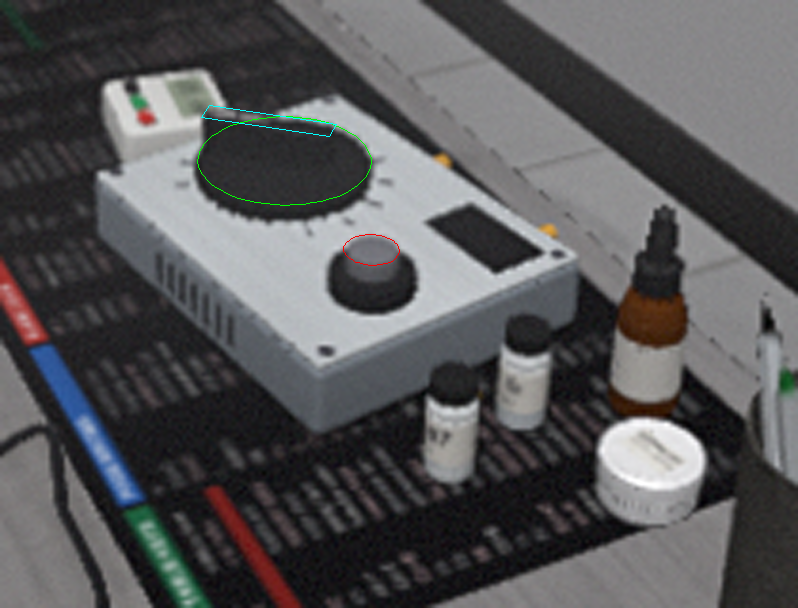

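Emit:
step_arm:
  targets:
    - {"dx": -0.05, "dy": -0.01, "dz": 0, "rx": 0, "ry": 0, "rz": 8}
    - {"dx": -0.11, "dy": -0.02, "dz": 0, "rx": 0, "ry": 0, "rz": 17}
    - {"dx": -0.17, "dy": -0.035, "dz": 0.02, "rx": 0, "ry": 0, "rz": 26}
    - {"dx": -0.23, "dy": -0.05, "dz": 0.04, "rx": 0, "ry": 0, "rz": 35}
    - {"dx": -0.285, "dy": -0.065, "dz": 0.06, "rx": 0, "ry": 0, "rz": 42}

```text
time: 1.55
position: [0.5599, -0.0519, 0.211]
tool_rot: [0.914, 0.406, -0.0, -0.0]
ft_force: [0.8, -0.5, -0.7]
grip_width: 0.0008
```

```bash
cat > go.py <<'E'
# rows (tool frame) from the measured pose to tip-centre goals
import sys,numpy as np
from rig import telemetry
from scipy.spatial.transform import Rotation as R
def rel(goal,yawx):
    """goal world TCP, yawx=world angle (deg) of tool x, tool down"""
    o=telemetry.get_obs(); R0=R.from_quat(o["tool_rot"]); 
    c,s=np.cos(np.radians(yawx)),np.sin(np.radians(yawx))
    Rg=R.from_matrix(np.array([[c,s,0],[s,-c,0],[0,0,-1.]]))
    return R0.inv().apply(np.array(goal)-o["position"]),(R0.inv()*Rg).as_rotvec(degrees=True)
def pose(phi,r,gap,z,a=(.598,-.0775)):
    f=np.radians(phi);u=np.array([np.cos(f),np.sin(f)]);c=np.array([u[1],-u[0]])
    return np.r_[np.array(a)+u*r-c*(.0155+gap),z],phi-90
def show(*p):
    d,w=rel(*p); print("goal",np.round(p[0],4),"d",np.round(d,4),"r",np.round(w,1))
def st():
    o=telemetry.get_obs(); print("t",round(o["time"],2),o["position"].round(4),o["ft_force"].round(2),o["moment"].round(3),"yaw",round(np.degrees(np.arctan2(*R.from_quat(o["tool_rot"]).as_matrix()[[1,0],0])),1),"q",o["q"].round(2),"w",round(o["grip_width"],4))
E
python3 -c "
from go import *
st(); show(*pose(138,.028,.012,.15)); show(*pose(138,.028,.012,.078))"
```

```text
t 1.55 [ 0.5599 -0.0519  0.211 ] [ 0.83 -0.55 -0.72] [-0.024  0.004 -0.057] yaw 48.0 q [-0.29  0.48  1.62  0.    1.04  0.44] w 0.0008
goal [ 0.5588 -0.0792  0.15  ] d [-0.021   0.0176  0.061 ] r [-0.1  0.  -0. ]
goal [ 0.5588 -0.0792  0.078 ] d [-0.021   0.0176  0.133 ] r [-0.1  0.  -0. ]
```

Emit:
step_arm:
  targets:
    - {"dx": -0.021, "dy": 0.0175, "dz": 0.0, "rx": 0, "ry": 0, "rz": 0}
    - {"dx": -0.021, "dy": 0.0175, "dz": 0.03, "rx": 0, "ry": 0, "rz": 0}
    - {"dx": -0.021, "dy": 0.0175, "dz": 0.06, "rx": 0, "ry": 0, "rz": 0}
    - {"dx": -0.021, "dy": 0.0175, "dz": 0.09, "rx": 0, "ry": 0, "rz": 0}
    - {"dx": -0.021, "dy": 0.0175, "dz": 0.105, "rx": 0, "ry": 0, "rz": 0}

```text
time: 2.17
position: [0.5575, -0.0799, 0.1045]
tool_rot: [0.914, 0.406, -0.002, -0.001]
ft_force: [-0.6, -0.2, -0.7]
grip_width: 0.0005
```

```bash
python3 -c "
from go import *
from rig import viewer
import cv2
st(); show(*pose(138,.028,.012,.078)); show(*pose(138,.028,.000,.078))
i=viewer.camera('side')['img'][170:370,220:460]
cv2.imwrite('pics/s3.png',cv2.resize(i,None,fx=3,fy=3,interpolation=cv2.INTER_CUBIC))"
```

```text
t 2.17 [ 0.5575 -0.0799  0.1045] [-0.56 -0.19 -0.75] [ 0.006  0.04  -0.024] yaw 47.9 q [-0.34  0.64  1.7  -0.    0.8   0.39] w 0.0005
goal [ 0.5588 -0.0792  0.078 ] d [0.0014 0.0006 0.0265] r [-0.2  0.1 -0.1]
goal [ 0.5668 -0.0703  0.078 ] d [0.0134 0.0006 0.0264] r [-0.2  0.1 -0.1]
```

View pics/s3.png

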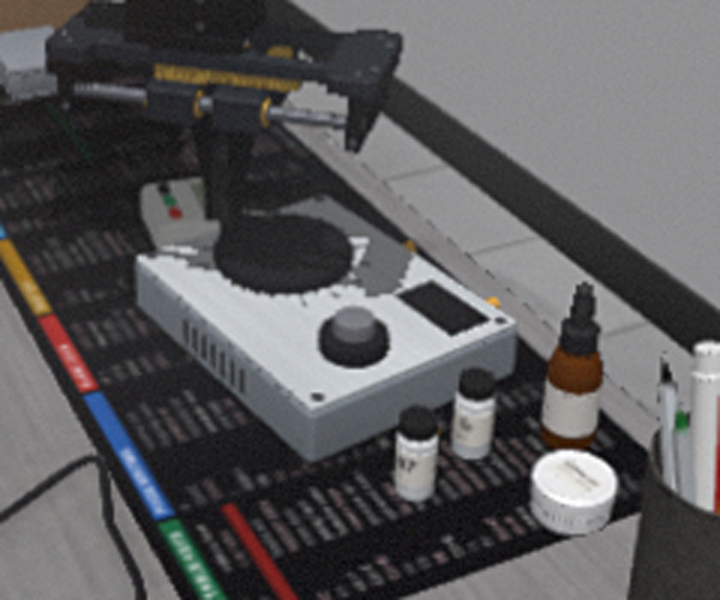

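The fingers, at (225,180) in this crop, stand above the dial on the near side of the bar, and everything around the controller is undisturbed. Going down beside the bar.

Emit:
step_arm:
  targets:
    - {"dx": 0, "dy": 0, "dz": 0.007, "rx": 0, "ry": 0, "rz": 0}
    - {"dx": 0, "dy": 0, "dz": 0.014, "rx": 0, "ry": 0, "rz": 0}
    - {"dx": 0, "dy": 0, "dz": 0.02, "rx": 0, "ry": 0, "rz": 0}
    - {"dx": 0.0, "dy": 0, "dz": 0.0255, "rx": 0, "ry": 0, "rz": 0}
    - {"dx": 0.0, "dy": 0, "dz": 0.0255, "rx": 0, "ry": 0, "rz": 0}

```text
time: 2.85
position: [0.5566, -0.0793, 0.0775]
tool_rot: [0.914, 0.406, -0.002, -0.002]
ft_force: [0.1, 0.7, -1.0]
grip_width: 0.0005
```

```bash
python3 -c "
from go import *
st()
for ph in (138,132,126,120,114,108): show(*pose(ph,.028,.000,.078))"
```

```text
t 2.85 [ 0.5566 -0.0793  0.0775] [ 0.09  0.71 -0.95] [0.017 0.074 0.005] yaw 47.9 q [-0.34  0.68  1.71 -0.    0.75  0.39] w 0.0005
goal [ 0.5668 -0.0703  0.078 ] d [ 0.0135  0.0015 -0.0005] r [-0.3  0.2 -0.1]
goal [ 0.5677 -0.0671  0.078 ] d [ 0.0166  0.     -0.0005] r [-0.3  0.2  5.9]
goal [ 0.569 -0.064  0.078] d [ 0.0197 -0.0011 -0.0005] r [-0.3  0.2 11.9]
goal [ 0.5706 -0.061   0.078 ] d [ 0.023  -0.0019 -0.0005] r [-0.3  0.2 17.9]
goal [ 0.5725 -0.0582  0.078 ] d [ 0.0263 -0.0024 -0.0005] r [-0.3  0.2 23.9]
goal [ 0.5746 -0.0557  0.078 ] d [ 0.0296 -0.0025 -0.0005] r [-0.3  0.2 29.9]
```

Emit:
step_arm:
  targets:
    - {"dx": 0.008, "dy": 0.001, "dz": -0.0005, "rx": 0, "ry": 0, "rz": 0}
    - {"dx": 0.0135, "dy": 0.0015, "dz": -0.0005, "rx": 0, "ry": 0, "rz": 0}
    - {"dx": 0.0165, "dy": 0, "dz": -0.0005, "rx": 0, "ry": 0, "rz": 6}
    - {"dx": 0.0195, "dy": -0.001, "dz": -0.0005, "rx": 0, "ry": 0, "rz": 12}
    - {"dx": 0.023, "dy": -0.002, "dz": -0.0005, "rx": 0, "ry": 0, "rz": 18}

```text
time: 3.48
position: [0.5703, -0.0614, 0.0782]
tool_rot: [0.966, 0.257, -0.004, -0.001]
ft_force: [-4.7, -6.5, 1.2]
grip_width: 0.0004
```

```bash
python3 -c "
from go import *
from rig import viewer
import cv2
st()
for ph in (120,114,108,102,96,90): show(*pose(ph,.028,.000,.078))
i=viewer.camera('side')['img'][200:320,240:420]
cv2.imwrite('pics/s4.png',cv2.resize(i,None,fx=4,fy=4,interpolation=cv2.INTER_CUBIC))"
```

```text
t 3.48 [ 0.5703 -0.0614  0.0782] [-4.71 -6.5   1.19] [-1.136  0.798 -0.097] yaw 29.8 q [-0.3   0.69  1.68 -0.    0.77  0.75] w 0.0004
goal [ 0.5706 -0.061   0.078 ] d [ 0.0005 -0.0002  0.0002] r [-0.2  0.4 -0.2]
goal [ 0.5725 -0.0582  0.078 ] d [ 0.0035 -0.0017  0.0002] r [-0.2  0.4  5.8]
goal [ 0.5746 -0.0557  0.078 ] d [ 0.0066 -0.0028  0.0002] r [-0.2  0.4 11.8]
goal [ 0.577  -0.0533  0.078 ] d [ 0.0099 -0.0036  0.0001] r [-0.2  0.4 17.8]
goal [ 0.5797 -0.0513  0.078 ] d [ 0.0132 -0.0041  0.0001] r [-0.1  0.4 23.8]
goal [ 0.5825 -0.0495  0.078 ] d [ 0.0165 -0.0042  0.0001] r [-0.1  0.4 29.8]
```

View pics/s4.png

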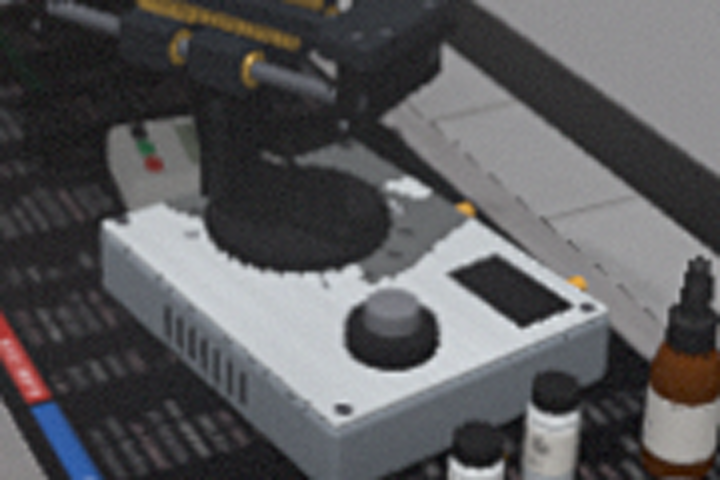

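Emit:
step_arm:
  targets:
    - {"dx": 0.001, "dy": -0.0005, "dz": 0, "rx": 0, "ry": 0, "rz": 2}
    - {"dx": 0.002, "dy": -0.001, "dz": 0, "rx": 0, "ry": 0, "rz": 4}
    - {"dx": 0.0035, "dy": -0.0015, "dz": 0, "rx": 0, "ry": 0, "rz": 6}
    - {"dx": 0.005, "dy": -0.002, "dz": 0, "rx": 0, "ry": 0, "rz": 9}
    - {"dx": 0.005, "dy": -0.002, "dz": 0, "rx": 0, "ry": 0, "rz": 9}

```text
time: 4.15
position: [0.574, -0.0568, 0.0783]
tool_rot: [0.984, 0.18, -0.003, -0.001]
ft_force: [-0.1, 0.1, -0.3]
grip_width: -0.0
```

```bash
python3 -c "
from go import *
from rig import viewer
import cv2
st()
for ph in (111,108,102,96,90): show(*pose(ph,.028,.000,.078))
i=viewer.camera('top')['img'][165:275,240:430]
cv2.imwrite('pics/t5.png',cv2.resize(i,None,fx=4,fy=4,interpolation=cv2.INTER_CUBIC))"
```

```text
t 4.15 [ 0.574  -0.0568  0.0783] [-0.1   0.1  -0.32] [-0.131  0.198 -0.103] yaw 20.7 q [-0.29  0.7   1.67 -0.    0.78  0.92] w -0.0
goal [ 0.5735 -0.0569  0.078 ] d [-0.0005 -0.      0.0003] r [-0.2  0.4 -0.3]
goal [ 0.5746 -0.0557  0.078 ] d [ 0.001  -0.0008  0.0003] r [-0.1  0.4  2.7]
goal [ 0.577  -0.0533  0.078 ] d [ 0.0041 -0.0021  0.0003] r [-0.1  0.4  8.7]
goal [ 0.5797 -0.0513  0.078 ] d [ 0.0073 -0.0031  0.0002] r [-0.1  0.4 14.7]
goal [ 0.5825 -0.0495  0.078 ] d [ 0.0106 -0.0038  0.0002] r [-0.1  0.4 20.7]
```

View pics/t5.png

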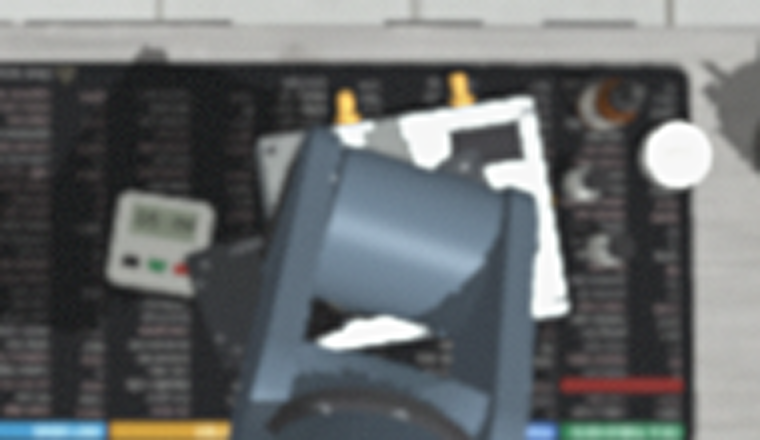

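Emit:
step_arm:
  targets:
    - {"dx": 0.002, "dy": -0.0015, "dz": 0, "rx": 0, "ry": 0, "rz": 5}
    - {"dx": 0.004, "dy": -0.002, "dz": 0, "rx": 0, "ry": 0, "rz": 9}
    - {"dx": 0.0065, "dy": -0.003, "dz": 0, "rx": 0, "ry": 0, "rz": 13}
    - {"dx": 0.0085, "dy": -0.0035, "dz": 0, "rx": 0, "ry": 0, "rz": 17}
    - {"dx": 0.0105, "dy": -0.004, "dz": 0, "rx": 0, "ry": 0, "rz": 21}

```text
time: 4.82
position: [0.5801, -0.049, 0.078]
tool_rot: [1.0, -0.003, -0.006, -0.0]
ft_force: [-5.8, -2.5, 3.0]
grip_width: 0.0007
```

```bash
python3 -c "
from go import *
from rig import viewer
import cv2
st()
for ph in (90,86,82,78,74,70,66): show(*pose(ph,.028,.000,.078))
i=viewer.camera('side')['img'][200:320,240:420]
cv2.imwrite('pics/s6.png',cv2.resize(i,None,fx=4,fy=4,interpolation=cv2.INTER_CUBIC))"
```

```text
t 4.83 [ 0.5801 -0.049   0.078 ] [-5.76 -2.51  3.01] [-0.336  1.066 -0.037] yaw -0.3 q [-0.27  0.7   1.66 -0.    0.79  1.3 ] w 0.0007
goal [ 0.5825 -0.0495  0.078 ] d [ 0.0024  0.0005 -0.0001] r [-0.   0.7 -0.3]
goal [ 0.5845 -0.0485  0.078 ] d [ 0.0044 -0.0005 -0.0001] r [-0.   0.7  3.7]
goal [ 0.5865 -0.0476  0.078 ] d [ 0.0064 -0.0014 -0.0001] r [0.  0.7 7.7]
goal [ 0.5887 -0.0469  0.078 ] d [ 0.0085 -0.0022 -0.0001] r [ 0.   0.7 11.7]
goal [ 0.5908 -0.0463  0.078 ] d [ 0.0107 -0.0027 -0.0002] r [ 0.1  0.7 15.7]
goal [ 0.593  -0.0459  0.078 ] d [ 0.0129 -0.0032 -0.0002] r [ 0.1  0.7 19.7]
goal [ 0.5952 -0.0456  0.078 ] d [ 0.0151 -0.0035 -0.0002] r [ 0.1  0.7 23.7]
```

View pics/s6.png

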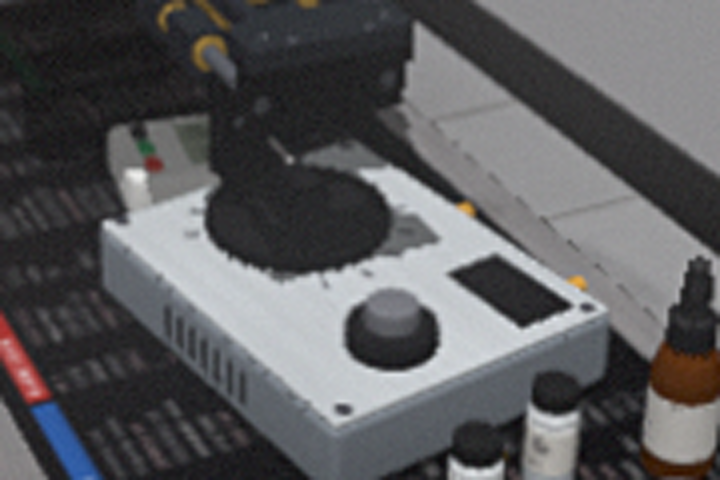

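Emit:
step_arm:
  targets:
    - {"dx": 0, "dy": 0, "dz": 0, "rx": 0, "ry": 0, "rz": 0}
    - {"dx": 0, "dy": 0, "dz": 0, "rx": 0, "ry": 0, "rz": 0}
    - {"dx": 0, "dy": 0, "dz": 0, "rx": 0, "ry": 0, "rz": 0}
    - {"dx": 0, "dy": 0, "dz": 0, "rx": 0, "ry": 0, "rz": 0}
    - {"dx": 0, "dy": 0, "dz": 0, "rx": 0, "ry": 0, "rz": 0}

```text
time: 5.5
position: [0.5799, -0.0486, 0.0778]
tool_rot: [1.0, -0.004, -0.007, -0.001]
ft_force: [-3.8, -0.0, 0.3]
grip_width: 0.0008
```

```bash
python3 -c "
from go import *
from rig import viewer
import cv2
st()
for ph in (90,86,82,78,74,70,66): show(*pose(ph,.028,.000,.078))
d=viewer.camera('side');i=d['img'][200:320,240:420]
i=cv2.convertScaleAbs(i,alpha=2.5)
cv2.imwrite('pics/s7.png',cv2.resize(i,None,fx=4,fy=4,interpolation=cv2.INTER_CUBIC))"
```

```text
t 5.5 [ 0.5799 -0.0486  0.0778] [-3.78 -0.    0.31] [0.092 0.697 0.011] yaw -0.4 q [-0.27  0.7   1.66 -0.    0.79  1.31] w 0.0008
goal [ 0.5825 -0.0495  0.078 ] d [ 0.0026  0.0009 -0.0002] r [-0.1  0.8 -0.4]
goal [ 0.5845 -0.0485  0.078 ] d [ 0.0046 -0.0001 -0.0003] r [-0.   0.8  3.6]
goal [ 0.5865 -0.0476  0.078 ] d [ 0.0066 -0.001  -0.0003] r [-0.   0.8  7.6]
goal [ 0.5887 -0.0469  0.078 ] d [ 0.0087 -0.0017 -0.0003] r [ 0.   0.8 11.6]
goal [ 0.5908 -0.0463  0.078 ] d [ 0.0109 -0.0023 -0.0003] r [ 0.   0.8 15.6]
goal [ 0.593  -0.0459  0.078 ] d [ 0.0131 -0.0028 -0.0004] r [ 0.1  0.8 19.6]
goal [ 0.5952 -0.0456  0.078 ] d [ 0.0153 -0.0031 -0.0004] r [ 0.1  0.8 23.6]
```

View pics/s7.png

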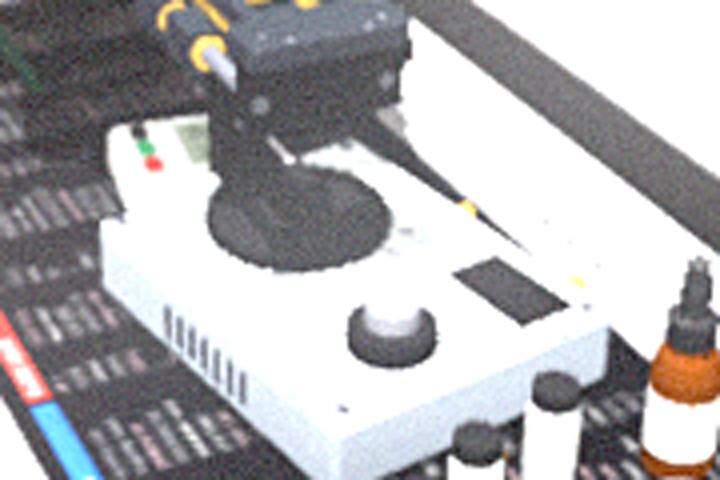

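```bash
python3 -c "
from go import *
from h import *
from rig import viewer
import cv2
d=viewer.camera('side')
v,u=np.mgrid[190:300,270:350]
n=cv2.undistortPoints(np.stack([u,v],-1).reshape(-1,1,2).astype(float),d['K'],dist(d)).reshape(-1,2)
W=((np.c_[n,np.ones(len(n))]*d['depth'][190:300,270:350].reshape(-1,1))-d['t'])@d['R']
I=np.zeros((600,600,3),np.uint8)+40
a=np.array([.598,-.0775])
for w in W:
  p=(w[:2]-a)/.07*300; q=(int(300-p[1]),int(300-p[0]))
  z=w[2]
  if .045<z<.13: cv2.circle(I,q,3,(255,0,0) if z<.057 else (0,255,0) if z<.069 else (0,255,255) if z<.076 else (0,0,255),-1)
cv2.circle(I,(300,300),180,(255,255,255),1)
cv2.imwrite('pics/dep8.png',I)
i=d['img'][200:270,270:350]; i=cv2.convertScaleAbs(cv2.GaussianBlur(i,(3,3),0),alpha=4,beta=-60)
cv2.imwrite('pics/s8.png',cv2.resize(i,None,fx=8,fy=8,interpolation=cv2.INTER_CUBIC))"
```

```text
(no output)
```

View pics/dep8.png

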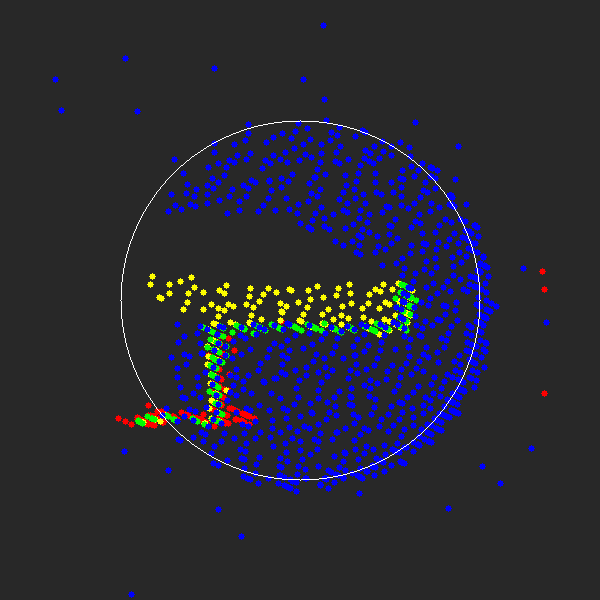

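View pics/s8.png

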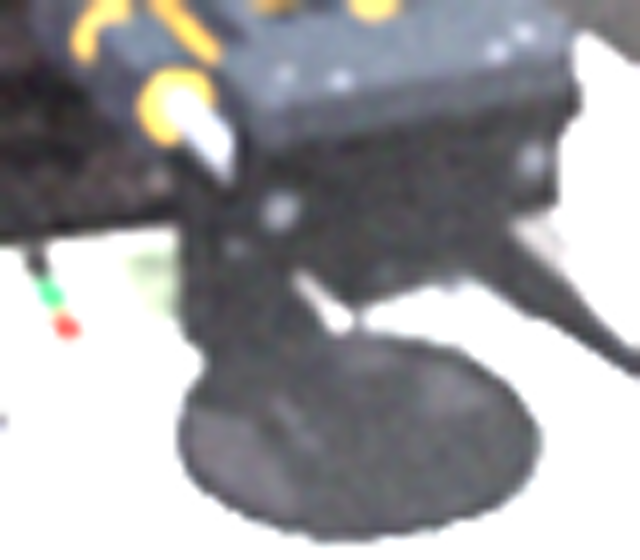

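```bash
cat > bar.py <<'E'
from go import *
from h import *
from rig import viewer
import cv2
def bar(save=None):
    d=viewer.camera('side')
    v,u=np.mgrid[190:300,270:350]
    n=cv2.undistortPoints(np.stack([u,v],-1).reshape(-1,1,2).astype(float),d['K'],dist(d)).reshape(-1,2)
    W=((np.c_[n,np.ones(len(n))]*d['depth'][190:300,270:350].reshape(-1,1))-d['t'])@d['R']
    a=np.array([.598,-.0775]); P=W[:,:2]-a; rr=np.hypot(*P.T)
    m=(W[:,2]>.0685)&(W[:,2]<.076)&(rr<.045)
    vx,vy,x0,y0=cv2.fitLine(P[m].astype(np.float32),cv2.DIST_HUBER,0,.01,.01).ravel()
    print("bar top pts",m.sum(),"angle",round(np.degrees(np.arctan2(vy,vx))%180,1),"offset",round(1000*(x0*vy-y0*vx),1))
    I=np.zeros((600,600,3),np.uint8)+40
    for w in W:
      p=(w[:2]-a)/.07*300; q=(int(300-p[1]),int(300-p[0])); z=w[2]
      if .045<z<.13: cv2.circle(I,q,3,(255,0,0) if z<.057 else (0,255,0) if z<.069 else (0,255,255) if z<.076 else (0,0,255),-1)
    cv2.circle(I,(300,300),180,(255,255,255),1)
    if save: cv2.imwrite(save,I)
    return d
E
python3 -c "
from bar import *
bar()"
```

```text
bar top pts 183 angle 105.3 offset 6.0
```

```bash
cat >> bar.py <<'E'
def wall(lo=.056,hi=.071,box=None):
    pts=[]
    for _ in range(2):
        d=viewer.camera('side')
        v,u=np.mgrid[190:300,270:350]
        n=cv2.undistortPoints(np.stack([u,v],-1).reshape(-1,1,2).astype(float),d['K'],dist(d)).reshape(-1,2)
        W=((np.c_[n,np.ones(len(n))]*d['depth'][190:300,270:350].reshape(-1,1))-d['t'])@d['R']
        P=W[:,:2]-np.array([.598,-.0775])
        m=(W[:,2]>lo)&(W[:,2]<hi)&(P[:,0]>box[0])&(P[:,0]<box[1])&(P[:,1]>box[2])&(P[:,1]<box[3]); pts.append(P[m])
    p=np.vstack(pts); vx,vy,x0,y0=cv2.fitLine(p.astype(np.float32),cv2.DIST_HUBER,0,.01,.01).ravel()
    print("wall",len(p),"angle",round(np.degrees(np.arctan2(vy,vx))%180,1),"dist from axis mm",round(1000*(x0*vy-y0*vx),1))
E
python3 -c "
from bar import *
wall(box=(-.010,-.003,-.022,.017))"
```

```text
wall 128 angle 90.2 dist from axis mm 6.5
```

The depth view settles it. The bar's side wall lies at 90°, which is two clicks from the start at 138°, and the finger is against it. Two clicks are left, so I'll do them one at a time.

```bash
python3 -c "
from go import *
st()
for ph in (88,84,80,76,73): show(*pose(ph,.028,.002,.078))"
```

```text
t 5.75 [ 0.58   -0.0486  0.0778] [-4.95  0.01  0.55] [0.158 0.834 0.035] yaw -0.4 q [-0.27  0.7   1.66 -0.    0.79  1.31] w 0.0007
goal [ 0.5815 -0.0489  0.078 ] d [ 0.0015  0.0003 -0.0002] r [-0.   0.7  1.6]
goal [ 0.5835 -0.0478  0.078 ] d [ 0.0036 -0.0008 -0.0002] r [-0.   0.7  5.6]
goal [ 0.5856 -0.0469  0.078 ] d [ 0.0057 -0.0017 -0.0003] r [0.  0.7 9.6]
goal [ 0.5878 -0.0461  0.078 ] d [ 0.0078 -0.0025 -0.0003] r [ 0.   0.7 13.6]
goal [ 0.5895 -0.0456  0.078 ] d [ 0.0095 -0.003  -0.0003] r [ 0.   0.7 16.6]
```

Emit:
step_arm:
  targets:
    - {"dx": 0.0015, "dy": 0, "dz": 0, "rx": 0, "ry": 0, "rz": 1.5}
    - {"dx": 0.0035, "dy": -0.001, "dz": 0, "rx": 0, "ry": 0, "rz": 5.5}
    - {"dx": 0.0055, "dy": -0.0015, "dz": 0, "rx": 0, "ry": 0, "rz": 9.5}
    - {"dx": 0.008, "dy": -0.0025, "dz": 0, "rx": 0, "ry": 0, "rz": 13.5}
    - {"dx": 0.0095, "dy": -0.003, "dz": 0, "rx": 0, "ry": 0, "rz": 16.5}

```text
time: 6.38
position: [0.5914, -0.0461, 0.0781]
tool_rot: [0.989, -0.148, -0.005, 0.001]
ft_force: [-2.0, -0.1, 0.4]
grip_width: 0.0006
```

```bash
python3 -c "
from bar import *
st()
bar('pics/dep9.png')"
```

```text
t 6.38 [ 0.5914 -0.0461  0.0781] [-2.01 -0.15  0.44] [0.016 0.533 0.041] yaw -17.1 q [-0.26  0.71  1.63 -0.    0.81  1.61] w 0.0006
bar top pts 169 angle 73.4 offset -2.7
```

View pics/dep9.png

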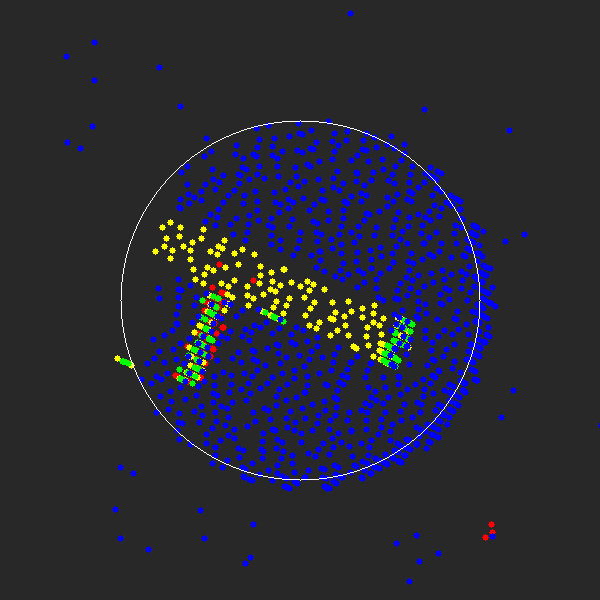

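Third click done: in the depth plot the bar runs from its tail at (395,345) to its nose at (165,240), which is about 66°. Now the fourth.

```bash
python3 -c "
from go import *
st()
for ph in (68,63,58,53,49): show(*pose(ph,.028,.002,.078))"
```

```text
t 6.42 [ 0.5913 -0.0461  0.0781] [-1.93  0.33  1.  ] [ 0.023  0.445 -0.015] yaw -17.1 q [-0.26  0.71  1.63 -0.    0.81  1.61] w 0.0003
goal [ 0.5923 -0.045   0.078 ] d [ 0.0005 -0.0013  0.0001] r [0.2 0.5 4.9]
goal [ 0.5951 -0.0446  0.078 ] d [ 0.0032 -0.0025  0.    ] r [0.2 0.5 9.9]
goal [ 0.598  -0.0445  0.078 ] d [ 0.0059 -0.0035  0.    ] r [ 0.2  0.5 14.9]
goal [ 0.6009 -0.0446  0.078 ] d [ 0.0087 -0.0042 -0.    ] r [ 0.2  0.5 19.9]
goal [ 0.6032 -0.0449  0.078 ] d [ 0.0109 -0.0046 -0.    ] r [ 0.3  0.5 23.9]
```

Emit:
step_arm:
  targets:
    - {"dx": 0.0005, "dy": -0.0015, "dz": 0, "rx": 0, "ry": 0, "rz": 5}
    - {"dx": 0.003, "dy": -0.0025, "dz": 0, "rx": 0, "ry": 0, "rz": 10}
    - {"dx": 0.006, "dy": -0.0035, "dz": 0, "rx": 0, "ry": 0, "rz": 15}
    - {"dx": 0.0085, "dy": -0.004, "dz": 0, "rx": 0, "ry": 0, "rz": 20}
    - {"dx": 0.0105, "dy": -0.0045, "dz": 0, "rx": 0, "ry": 0, "rz": 23}

```text
time: 7.05
position: [0.6054, -0.0455, 0.0785]
tool_rot: [0.939, -0.344, -0.001, 0.001]
ft_force: [0.6, -0.1, -0.6]
grip_width: 0.0005
```

```bash
python3 -c "
from bar import *
st()
bar('pics/dep10.png')"
```

```text
t 7.05 [ 0.6054 -0.0455  0.0785] [ 0.63 -0.07 -0.64] [ 0.115  0.082 -0.004] yaw -40.3 q [-0.26  0.72  1.6  -0.    0.82  2.02] w 0.0005
bar top pts 197 angle 49.0 offset 0.8
```

View pics/dep10.png

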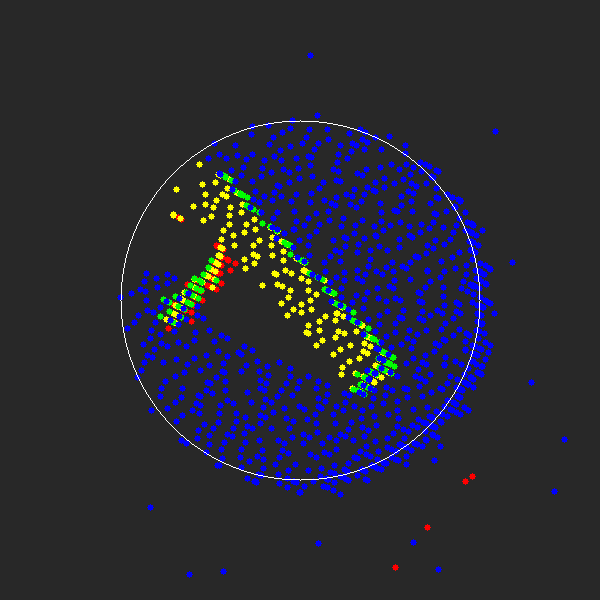

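Fourth click done: the bar wall runs from (222,177) to (393,357), about 43° against the 42° goal, and the contact force is zero. Backing off and going up.

Emit:
step_arm:
  targets:
    - {"dx": -0.005, "dy": -0.002, "dz": 0, "rx": 0, "ry": 0, "rz": 0}
    - {"dx": -0.012, "dy": -0.003, "dz": 0, "rx": 0, "ry": 0, "rz": 0}
    - {"dx": -0.012, "dy": -0.003, "dz": -0.02, "rx": 0, "ry": 0, "rz": 0}
    - {"dx": -0.012, "dy": -0.003, "dz": -0.05, "rx": 0, "ry": 0, "rz": 0}
    - {"dx": -0.012, "dy": -0.003, "dz": -0.07, "rx": 0, "ry": 0, "rz": 0}

```text
time: 7.72
position: [0.5989, -0.035, 0.1499]
tool_rot: [0.939, -0.344, -0.0, 0.001]
ft_force: [0.8, -0.1, -0.3]
grip_width: 0.001
```

```bash
python3 -c "
from bar import *
st()
d=bar('pics/dep11.png')
for y in (-40,48): show([.590,-.1795,.10],y)"
```

```text
t 7.72 [ 0.5989 -0.035   0.1499] [ 0.81 -0.14 -0.35] [0.116 0.076 0.012] yaw -40.3 q [-0.24  0.61  1.58 -0.    0.95  2.03] w 0.001
bar top pts 152 angle 41.6 offset 3.0
goal [ 0.59   -0.1795  0.1   ] d [0.0851 0.1167 0.0526] r [ 0.  -0.2 -0.3]
goal [ 0.59   -0.1795  0.1   ] d [0.0851 0.1167 0.0526] r [  0.2  -0.2 -88.3]
```

View pics/dep11.png

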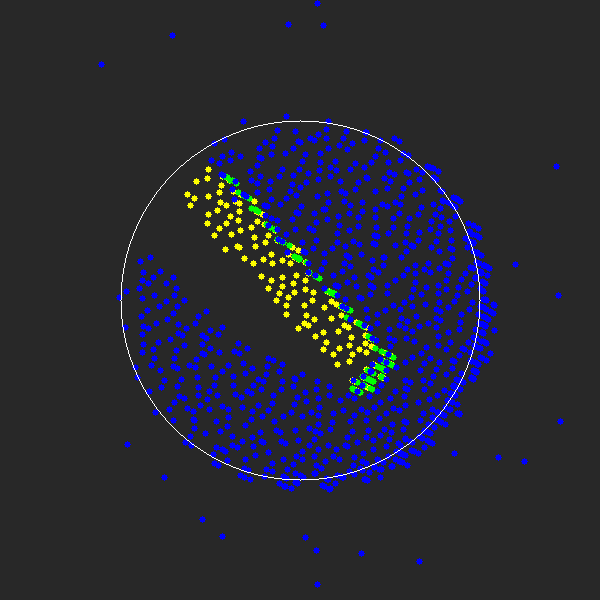

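The bar reads 41.6° with the finger clear, so the dial is four clicks on. Moving over the key.

Emit:
step_arm:
  targets:
    - {"dx": 0.02, "dy": 0.03, "dz": 0, "rx": 0, "ry": 0, "rz": 0}
    - {"dx": 0.045, "dy": 0.06, "dz": 0, "rx": 0, "ry": 0, "rz": 0}
    - {"dx": 0.07, "dy": 0.095, "dz": 0, "rx": 0, "ry": 0, "rz": 0}
    - {"dx": 0.085, "dy": 0.1165, "dz": 0.01, "rx": 0, "ry": 0, "rz": 0}
    - {"dx": 0.085, "dy": 0.1165, "dz": 0.04, "rx": 0, "ry": 0, "rz": 0}

```text
time: 8.4
position: [0.5913, -0.1822, 0.1134]
tool_rot: [0.938, -0.345, 0.005, 0.001]
ft_force: [-1.0, -0.2, 0.6]
grip_width: 0.0003
```

Emit:
step_arm:
  targets:
    - {"dx": 0, "dy": 0, "dz": 0, "rx": 0, "ry": 0, "rz": 0}
    - {"dx": 0, "dy": 0, "dz": 0.003, "rx": 0, "ry": 0, "rz": 0}
    - {"dx": 0, "dy": 0, "dz": 0.006, "rx": 0, "ry": 0, "rz": 0}
    - {"dx": 0, "dy": 0, "dz": 0.009, "rx": 0, "ry": 0, "rz": 0}
    - {"dx": 0, "dy": 0, "dz": 0.01, "rx": 0, "ry": 0, "rz": 0}

```text
time: 9.02
position: [0.5915, -0.182, 0.1036]
tool_rot: [0.939, -0.345, 0.005, 0.001]
ft_force: [0.0, 0.2, 0.4]
grip_width: 0.0003
```

```bash
python3 -c "
from bar import *
st()
show([.590,-.1795,.088],-40.3)
i=viewer.camera('side')['img'][170:370,220:460]
cv2.imwrite('pics/s12.png',cv2.resize(i,None,fx=3,fy=3,interpolation=cv2.INTER_CUBIC))"
```

```text
t 9.03 [ 0.5915 -0.182   0.1036] [0.05 0.18 0.43] [ 0.104  0.218 -0.032] yaw -40.4 q [-0.48  0.69  1.56 -0.    0.87  1.8 ] w 0.0003
goal [ 0.59   -0.1795  0.088 ] d [-0.0029 -0.0009  0.0156] r [-0.1 -0.6 -0.1]
```

View pics/s12.png

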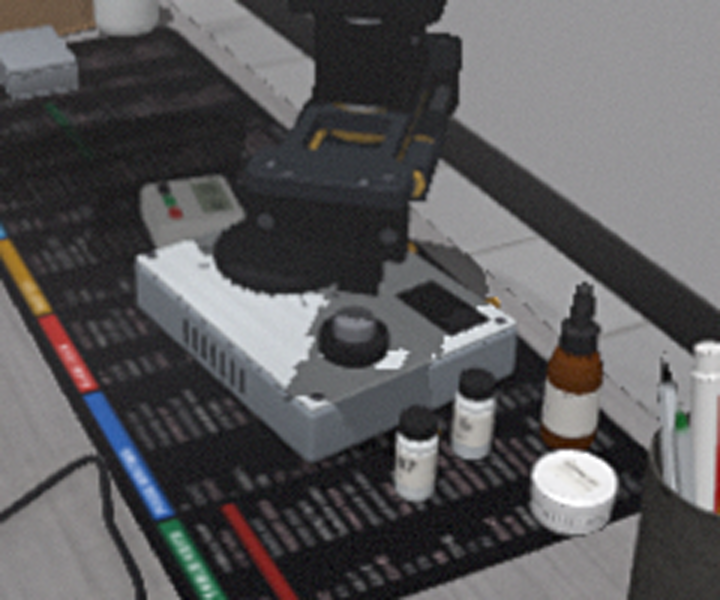

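```bash
python3 -c "
import pickle
from h import *
s=pickle.load(open('side2.pkl','rb'))
print((proj(s,[[.5915,-.182,.0846],[.590,-.1795,.064],[.590,-.1795,.0846]])-[220,170])*3)"
```

```text
[[357.38254435 285.38744327]
 [351.52884213 315.5929657 ]
 [352.72742537 283.78140094]]
```

Emit:
step_arm:
  targets:
    - {"dx": -0.003, "dy": -0.001, "dz": 0.005, "rx": 0, "ry": 0, "rz": 0}
    - {"dx": -0.003, "dy": -0.001, "dz": 0.011, "rx": 0, "ry": 0, "rz": 0}
    - {"dx": -0.003, "dy": -0.001, "dz": 0.016, "rx": 0, "ry": 0, "rz": 0}
    - {"dx": -0.003, "dy": -0.001, "dz": 0.02, "rx": 0, "ry": 0, "rz": 0}
    - {"dx": -0.003, "dy": -0.001, "dz": 0.023, "rx": 0, "ry": 0, "rz": 0}

```text
time: 9.7
position: [0.5898, -0.1794, 0.0802]
tool_rot: [0.939, -0.345, 0.004, 0.001]
ft_force: [-0.2, -0.2, 2.6]
grip_width: 0.0004
```

```bash
python3 -c "
from go import *
st()"
```

```text
t 9.7 [ 0.5898 -0.1794  0.0802] [-0.18 -0.17  2.56] [ 0.171  0.316 -0.018] yaw -40.4 q [-0.48  0.73  1.58 -0.    0.83  1.8 ] w 0.0004
```

Contact at 2.6 N. Pressing on to the bottom.

Emit:
step_arm:
  targets:
    - {"dx": 0, "dy": 0, "dz": 0.0015, "rx": 0, "ry": 0, "rz": 0}
    - {"dx": 0, "dy": 0, "dz": 0.003, "rx": 0, "ry": 0, "rz": 0}
    - {"dx": 0, "dy": 0, "dz": 0.004, "rx": 0, "ry": 0, "rz": 0}
    - {"dx": 0, "dy": 0, "dz": 0.0045, "rx": 0, "ry": 0, "rz": 0}
    - {"dx": 0, "dy": 0, "dz": 0.0045, "rx": 0, "ry": 0, "rz": 0}

```text
time: 10.32
position: [0.5898, -0.1794, 0.0773]
tool_rot: [0.939, -0.345, 0.005, 0.001]
ft_force: [-2.5, 2.2, 10.1]
grip_width: 0.0004
```

```bash
python3 -c "
from go import *
st()"
```

```text
t 10.32 [ 0.5898 -0.1794  0.0773] [-2.53  2.24 10.11] [0.355 0.776 0.006] yaw -40.4 q [-0.48  0.73  1.58 -0.    0.82  1.8 ] w 0.0004
```

10 N, and the tool is stopped 1.6 mm short of its target: the key is at its bottom stop. Lifting off.

Emit:
step_arm:
  targets:
    - {"dx": 0, "dy": 0, "dz": -0.004, "rx": 0, "ry": 0, "rz": 0}
    - {"dx": 0, "dy": 0, "dz": -0.012, "rx": 0, "ry": 0, "rz": 0}
    - {"dx": 0, "dy": 0, "dz": -0.04, "rx": 0, "ry": 0, "rz": 0}
    - {"dx": 0, "dy": 0, "dz": -0.09, "rx": 0, "ry": 0, "rz": 0}
    - {"dx": 0, "dy": 0, "dz": -0.14, "rx": 0, "ry": 0, "rz": 0}

```text
time: 10.95
position: [0.5886, -0.1786, 0.2182]
tool_rot: [0.939, -0.345, 0.004, 0.001]
ft_force: [-0.4, -0.2, -0.2]
grip_width: 0.0004
```

Emit:
step_arm:
  targets:
    - {"dx": -0.04, "dy": -0.03, "dz": 0, "rx": 0, "ry": 0, "rz": 0}
    - {"dx": -0.08, "dy": -0.06, "dz": 0, "rx": 0, "ry": 0, "rz": 0}
    - {"dx": -0.12, "dy": -0.1, "dz": 0, "rx": 0, "ry": 0, "rz": 0}
    - {"dx": -0.16, "dy": -0.135, "dz": 0, "rx": 0, "ry": 0, "rz": 0}
    - {"dx": -0.2, "dy": -0.17, "dz": 0, "rx": 0, "ry": 0, "rz": 0}

```text
time: 11.58
position: [0.5462, 0.082, 0.2167]
tool_rot: [0.938, -0.345, 0.005, 0.001]
ft_force: [0.4, -0.1, -0.3]
grip_width: 0.0006
```

Emit:
step_arm:
  targets:
    - {"dx": -0.03, "dy": -0.03, "dz": 0, "rx": 0, "ry": 0, "rz": 0}
    - {"dx": -0.05, "dy": -0.05, "dz": 0, "rx": 0, "ry": 0, "rz": 0}
    - {"dx": -0.08, "dy": -0.08, "dz": 0, "rx": 0, "ry": 0, "rz": 0}
    - {"dx": -0.09, "dy": -0.09, "dz": 0, "rx": 0, "ry": 0, "rz": 0}
    - {"dx": -0.09, "dy": -0.09, "dz": 0, "rx": 0, "ry": 0, "rz": 0}

```text
time: 12.2
position: [0.5359, 0.2093, 0.2159]
tool_rot: [0.939, -0.344, 0.005, 0.001]
ft_force: [0.5, 0.7, -0.1]
grip_width: 0.0002
```

```bash
python3 -c "
from bar import *
st()
d=bar('pics/dep13.png')
n=cv2.undistortPoints(np.array([[[337.,277.]]]),d['K'],dist(d))[0,0]
t=viewer.camera('top')
i=np.vstack([cv2.resize(t['img'][165:275,240:430],(560,324),interpolation=cv2.INTER_CUBIC),cv2.resize(d['img'][215:325,250:440],(560,276))])
cv2.imwrite('pics/f13.png',i)
p=cv2.undistortPoints(np.array([[[368.4,225.3]]]),t['K'],dist(t))[0,0]
print(t['R'].T@(np.r_[p,1]*t['depth'][225,368]-t['t']))"
```

```text
t 12.2 [0.5359 0.2093 0.2159] [ 0.52  0.67 -0.15] [0.1   0.175 0.043] yaw -40.3 q [ 0.18  0.49  1.59 -0.01  1.05  2.46] w 0.0002
bar top pts 150 angle 41.5 offset 2.1
[ 0.59016851 -0.1797494   0.06334421]
```

View pics/f13.png

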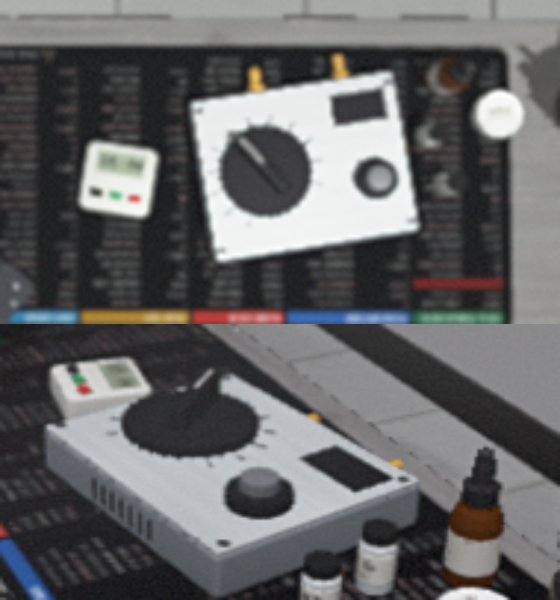

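The pointer's white line now looks back-left, to (237,137) in the top crop. That is 41.5° against 138–139° at the start, or about 97°, which is four clicks. The key is back up at z = 0.063 m, and the bystanders are where they were.

```bash
python3 -c "
from rig import robot
print(robot.hand_in())"
```

```text
the job is handed in; nothing more can be done
None
```

I pushed the dial four clicks clockwise with the closed fingertips. Then I pressed the round key to its bottom stop, let it spring back, and handed the job in at about 12 s.

**Last checks**
- **Dial:** with the arm clear, the pointer reads 41.5° in the world frame. It started at about 138°, so it has turned about 97° against 96° for four clicks, and the contact force after the fourth click was near zero.
- **Key:** the press reached about 10 N with the tool stopped 1.6 mm short of its target, where 4 N takes the key fully down. Afterwards its top was back at z ≈ 0.063 m.
- **Bystanders:** in the pictures the vials, tin, dropper and timer look unmoved. I didn't measure them or check the crucible box separately.

**What failed or disagreed**
- **First move:** the first move call was refused because its rows lacked some fields, so nothing moved.
- **Clicks one and two:** I read the forces here as possibly one click behind. The depth view put the bar at 90°, which is two clicks, so I did the last two singly with a check after each.
- **Depth-based line fit:** fits made while the finger touched the bar were unreliable (one read 105°). I used the bar's side wall or the depth plot instead.

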